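Fit the keyed stub shaft into the belt drive and hold it home

TASK

The belt's gear drive lies on the stopped belt with its hub facing up: first press the mushroom-headed oiler plunger on top of its housing right down to its stop and let it spring back up, so that the bore is oiled. Then take the stub shaft that has the key on its side out of the stand (leave the plain one and the tools alone), put it nose first into the hub, turn it until the key slips into the keyway, and keep pushing against the spring in the bore until its collar sits on the hub face. Finish while still holding the shaft pushed fully home like that, do not let go: a colleague will then tighten the set screw.

Things in the scene. Friction and masses are not known exactly. Their poses are not given: they have to be found in the camera images.
- oiler_top (a point): centre of the flat top of the oiler's black mushroom head (24 mm across, about 111 mm above the belt when up). It stands upright on the gear housing, 66 mm from the hub axis on the side away from the motor. It moves straight down
- oiler (a joint): how far the oiler plunger is pressed, m: 0 up, 0.008 at its stop; spring of 2 N rising to 7 N at the stop; it springs back by itself
- hub_face (a point): centre of the bore (23.5 mm across) in the flat top face of the steel hub, a ring 48 mm across, 82 mm above the belt; z is up along the bore. A spring plunger waits 42 mm down the bore and resists with 5 N there, rising to 8 N when the shaft is home, 50 mm deep; released, the shaft springs back up. The hub is stiff and does not turn under a light push
- keyway (a point): mouth of the hub's keyway, at the height of the face, 14 mm from the axis on the -x side of hub_face. The keyway is a slot 9.5 mm wide that reaches out to 16.5 mm from the axis along the whole bore. Its direction changes from start to start, within 40 degrees of world -x
- gear_drive: the fixed gear drive: housing 144 x 92 mm with its top (flat cover and screw heads) 7 to 10 mm below the hub face; origin on the belt under the hub axis; the motor, 64 mm thick, runs out horizontally to 176 mm from that axis along its +x, its terminal box up to 80 mm above the belt; the oiler lies on its -x side
- shaft_mid (a point): middle of the loose keyed steel stub shaft (0.25 kg, 101 mm tall), on its axis 50.5 mm above its lower end; z is up along it. It stands upright in one of the stand's two holes, its lower end 9 mm above the belt. Shaft 22 mm in diameter up to 50 mm from the lower end, nose chamfered to 17 mm over the last 3 mm, then a collar 34 mm in diameter from 50 to 56 mm, then a square tang
- tang (a point): middle of the keyed shaft's square tang, where it is gripped: 16 x 16 mm, from 56 to 101 mm above the lower end, its flats square to the x and y of shaft_mid (same axes)
- key_mid (a point): middle of the key's outer part, 13 mm from the axis on the -x side of shaft_mid. The key is 8 mm wide, stands out to 15 mm from the axis and runs from 18 to 48 mm above the lower end, so the nose enters the bore 18 mm before the key meets the hub face. At the start it faces within 40 degrees of world -x. It goes in when the -x sides of shaft and hub are in line
- shaft_end (a point): centre of the lower end of the keyed shaft, same axes as shaft_mid
- plain_mid (a point): middle of the other stub shaft, same shape but without a key, in the other hole of the stand, 80 mm away: to be left alone
- shaft_stand: grey plastic stand fixed on the belt, 160 x 44 x 24 mm, origin under its centre; its two round holes, 24 mm across and 15 mm deep, lie 40 mm either side of the centre along its x
- hex_key: hexagon key lying on the belt, 26 x 69 x 4 mm: bystander
- small_screwdriver: small screwdriver lying on the belt, 131 mm long, 12 mm thick: bystander
- post (a point): foot of the fixed square aluminium post, 45 mm wide and over 1 m tall, that stands upright at the belt's right rail: keep the arm clear of it
Not all that is in view belongs to the job. Leave any brown or purple look-alike of the part that bears shaft_mid alone.

How it is judged:
By the outcome, as a careful person would: the job done as asked, in the order asked, and still so for the second after the job is handed in, while the arm keeps its last pose, push and grip.
It also fails if it takes over 51 s, if anything falls off the work surface, if the arm or the gripper's body presses on something with over 40 N, if the wrist force passes 120 N, or if a joint passes its speed limit or range.

ROBOT

A 7-joint arm with a two-finger parallel gripper is mounted at the origin on a cart in front of the work surface, level with it; the furniture and walls round the work are solid. World frame = base frame: x ahead of the robot, y to its left, z up, the work surface at z = 0. Lengths are in m, angles in degrees, forces in N, time in s.
With the tool pointing down it reaches from about 0.425 to 0.875 m from the base axis. Payload 4.7 kg.
Tool frame: the origin (TCP) lies on the front face of the gripper's body, between the roots of the fingers; the fingertips stand 70 mm ahead of it and the grasp point (between the pads) lies 51 mm ahead of it (tip_extent is the distance from the TCP to the fingertips, in m); z points along the fingers, y is the direction in which the jaws open and shut (so a half turn about z gives the same grasp; the last joint's range is limited). The gripper opens to 87 mm and grips with 3 to 60 N. Pads are 19 mm wide; open, the fingers measure 117 mm over their backs; the gripper's body (75 mm by 190 mm) begins 51 mm behind the grasp point.
Start: joints at [-62.504, 18.392, -4.016, 83.108, 1.295, 78.541, -3.26], TCP at [0.292, 0.581, 0.292] pointing down, gripper open.
Joint ranges: [-163.93, 163.93], [-17.29, 119.83], [-79.2, 71.16], [3.27, 140.29], [-89.18, 269.18], [5.43, 117.66], [-154.24, 154.24]. Speed limits (degrees/s): [147.25, 147.25, 180, 180, 180, 180, 180].

INTERFACE

Orientations are given as [roll, pitch, yaw] about the fixed x, y, z axes, in that order (R = Rz(yaw) Ry(pitch) Rx(roll)).
In Python, from cell import * gives the robot as it stands.
- The arm moves only by the tool carry_out, never from a script. Its argument "increments" is text: rows parted by semicolons, each of 7 numbers parted by spaces: the opening, from 0 (shut) to 1 (fully open), then the shift along the tool's x, y, z in m, then the turn, a rotation vector about the tool's x, y, z in degrees. A call has 1 to 20 rows; each row shifts and turns the pose as measured when the row begins, along the tool's axes as they then stand; what a row does not reach is not made up. A row lasts 1/8 s, in which the tool goes at most 62.5 mm and 10.7 degrees, less where a joint would pass 70% of its speed; a pose out of reach is approached as far as the arm can. A call is refused whole if a number of a shift passes 0.0625 or a number of a turn 10.7, either way. A call with a gripper value outside its range is refused whole. The fingers move at their own pace and stop on an object; "force" is the grip in N (left out, the last holds). Time passes only in rows, so rows that do not move let the fingers close. It gives the time, the measured TCP pose, the force and the opening at its end, in the units of the state.
- get_obs(): the state, without advancing time (a new reading comes with each control period).
- read_camera(name): name is "side" or "top" or "wrist"; returns a dict with "img" (400x640x3 uint8, blue, green, red), "fx", "fy", "cx", "cy" (pixels), "world_from_camera" (4x4, takes a point from camera to world coordinates). Camera axes: x right, y down, z forward; pixel columns grow to the right and rows downward; lengths in m; the calibration is good to about 2 mm. A picture is of the moment at which its call begins. There is no depth.
- sign_off(): hands the job in, once; it reports no verdict.
Trained networks look in a picture, given as the dict that the camera call returned (one of the last four; its "shot" number tells which), for a name from the list of things; names that differ only in an ending like _2 or _b are one class to them, and where a whole thing is asked for, a point or a joint stands for the part that bears it (a point fixed in the world has none). Each returns a list of dicts, best first, with "confidence" (0 to 1); they miss things now and then, are a little off and sometimes report something else, mostly with a low value. They report only what shows in the picture. A call takes as long as a camera call. They do not tell look-alikes from the thing itself.
- masks_of(target, picture): "pixels" (400x640 bool, what is visible of it) and "bbox" ([left, top, right, bottom] in pixels, round what is visible of it).
The state is a dict: "time_s": time; "qpos": joint angles; "joint_velocities": joint speeds; "effort": joint torques, N m; "tool_pos": TCP position; "tool_rot": TCP orientation; "force": force on the tool from outside, world axes, zero at the start; "wrist_torque": the same for the moment, N m; "grip_width": finger opening in m.
Only numpy, scipy, OpenCV 4.12 (cv2) and the standard library are available. Lean on these libraries where they do the work, as an engineer would, in place of code of your own. Each camera call takes 0.05 s, during which the arm holds its last target.

## Working session

There is one attempt and no reset: what is moved stays moved. The work goes in short steps, Python scripts to look and compute and a tool call to move; the robot and the scene stay as the last step left them, time stands still between calls to the robot, and variables do not carry over. Pictures are saved under pics/ and viewed, and the job is handed in when it is done.

Besides the shell and the picture viewer there is one more tool, called after "Request:" as name(argument=value, ...) on one line, values as JSON. carry_out: Moves the arm, as the interface text tells. Its arguments: {"type":"object","properties":{"increments":{"type":"string"},"force":{"type":"number"}},"required":["increments"]}

```bash
mkdir -p pics; cat > h.py <<'E'
from cell import *
import numpy as np, cv2
from scipy.spatial.transform import Rotation as R
def ray(p,u,v):
    T=np.array(p["world_from_camera"]); d=T[:3,:3]@np.array([(u-p["cx"])/p["fx"],(v-p["cy"])/p["fy"],1.]); return T[:3,3],d
def atz(p,u,v,z):
    o,d=ray(p,u,v); return o+d*(z-o[2])/d[2]
def proj(p,X):
    T=np.array(p["world_from_camera"]); c=T[:3,:3].T@(np.array(X)-T[:3,3]); return np.array([p["fx"]*c[0]/c[2]+p["cx"],p["fy"]*c[1]/c[2]+p["cy"]])
def tri(l):
    A=np.zeros((3,3));b=np.zeros(3)
    for p,u,v in l:
        o,d=ray(p,u,v);d=d/np.linalg.norm(d);M=np.eye(3)-np.outer(d,d);A+=M;b+=M@o
    return np.linalg.solve(A,b)
E
python3 - <<'E'
from h import *
o=get_obs();print({k:np.round(v,3).tolist() for k,v in o.items()})
for n in ["top","side"]:
    p=read_camera(n);cv2.imwrite(f"pics/{n}0.png",p["img"]);print(n,p["fx"],np.round(p["world_from_camera"],3).tolist())
    for t in ["gear_drive","oiler_top","oiler","shaft_mid","plain_mid","shaft_stand"]:
        for m in masks_of(t,p)[:3]:
            ys,xs=np.nonzero(m["pixels"]);print(t,m["bbox"],round(m["confidence"],2),len(xs),xs.mean().round(1),ys.mean().round(1))
E
```

```text
{'time_s': 0.0, 'qpos': [-62.505, 18.438, -4.017, 83.174, 1.295, 78.54, -3.259], 'joint_velocities': [0.093, -0.03, 0.072, 0.093, -0.001, 0.067, -0.041], 'effort': [0.0, -49.129, -0.404, -31.253, -0.064, 0.044, 0.0], 'tool_pos': [0.292, 0.58, 0.291], 'tool_rot': [-179.894, 0.005, 153.318], 'force': [0.068, 0.61, -0.698], 'wrist_torque': [-0.038, 0.006, 0.025], 'grip_width': 0.087}
top 517.8635460527157 [[0.007, -0.993, 0.12, 0.4], [-1.0, -0.005, 0.012, -0.025], [-0.012, -0.12, -0.993, 1.364], [0.0, 0.0, 0.0, 1.0]]
gear_drive [246.3, 121.0, 288.1, 233.0] 0.57 3436 269.0 179.5
gear_drive [257.9, 178.6, 274.8, 197.3] 0.45 288 267.4 186.0
gear_drive [262.6, 207.1, 271.8, 217.0] 0.3 66 264.6 211.2
oiler_top [260.4, 177.1, 276.9, 193.4] 0.7 241 267.1 185.6
oiler_top [261.1, 207.5, 270.0, 216.8] 0.62 59 264.5 211.1
oiler_top [335.3, 144.6, 350.8, 162.7] 0.53 155 341.3 152.8
oiler [260.3, 206.8, 270.4, 216.9] 0.65 61 265.0 211.3
shaft_mid [365.6, 163.8, 380.9, 176.2] 0.57 142 375.0 169.9
shaft_mid [301.9, 136.2, 316.7, 151.1] 0.54 138 310.1 141.2
plain_mid [338.6, 179.7, 350.8, 189.5] 0.43 118 343.3 183.5
shaft_stand [331.2, 139.1, 354.2, 202.6] 0.98 731 341.8 173.3
side 387.9608146990707 [[0.946, 0.268, -0.182, 0.727], [0.324, -0.801, 0.503, -0.458], [-0.011, -0.535, -0.845, 0.829], [0.0, 0.0, 0.0, 1.0]]
gear_drive [278.7, 135.3, 391.8, 195.5] 0.79 3944 330.3 168.0
gear_drive [327.0, 219.7, 341.2, 244.5] 0.48 249 333.1 231.2
oiler_top [294.4, 141.3, 299.6, 146.0] 0.44 30 296.2 140.8
oiler [292.9, 136.3, 302.9, 146.5] 0.63 61 296.3 140.7
shaft_mid [352.3, 192.6, 364.0, 223.4] 0.62 263 356.6 207.7
shaft_mid [327.1, 216.3, 340.7, 242.9] 0.52 276 333.3 230.8
plain_mid [291.3, 210.7, 305.1, 236.4] 0.69 263 298.9 222.9
shaft_stand [283.0, 222.3, 352.1, 254.0] 0.73 1105 315.9 238.7
```

```bash
python3 - <<'E'
import cv2
a=cv2.imread("pics/top0.png")[100:250,220:420];cv2.imwrite("pics/topc.png",cv2.resize(a,(800,600),interpolation=cv2.INTER_CUBIC))
a=cv2.imread("pics/side0.png")[110:270,260:420];cv2.imwrite("pics/sidec.png",cv2.resize(a,(600,600),interpolation=cv2.INTER_CUBIC))
E
```

```text
(no output)
```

View pics/top0.png

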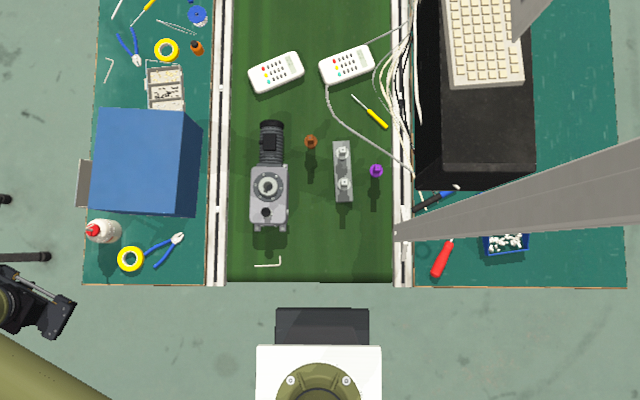

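View pics/side0.png

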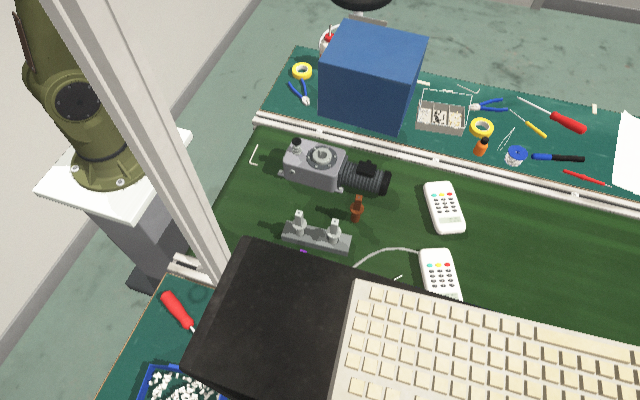

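```bash
sleep 0
```

```text
(no output)
```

View pics/topc.png

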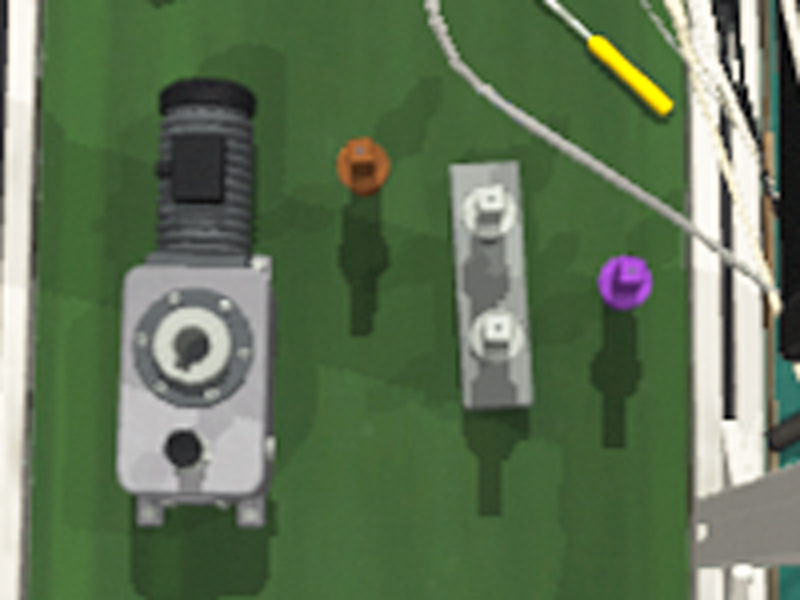

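View pics/sidec.png

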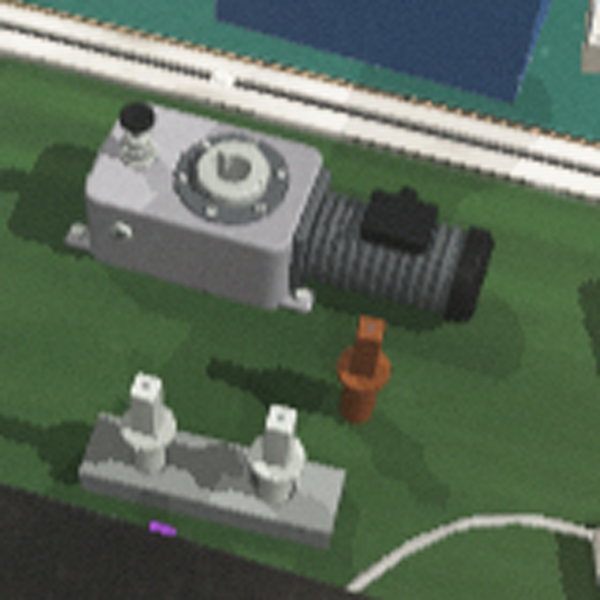

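```bash
python3 - <<'E'
from h import *
t=read_camera("top");s=read_camera("side")
T=lambda x,y:(220+x/4,100+y/4); S=lambda x,y:(260+x*160/600,110+y*160/600)
for n,a,b,z in [("hub",(191,346),(235,168),.082),("oil",(184,449),(136,116),.111),("shaftN",(498,326),(146,381),.110),("shaftF",(492,198),(281,411),.110)]:
    print(n,tri([(t,*T(*a)),(s,*S(*b))]).round(4),atz(t,*T(*a),z).round(4),atz(s,*S(*b),z).round(4))
p=read_camera("wrist");cv2.imwrite("pics/w0.png",p["img"]);print(p["fx"],np.round(p["world_from_camera"],3).tolist())
o=get_obs();Rt=R.from_euler("xyz",o["tool_rot"],degrees=True).as_matrix();Tt=np.eye(4);Tt[:3,:3]=Rt;Tt[:3,3]=o["tool_pos"]
print(np.round(np.linalg.inv(Tt)@p["world_from_camera"],3).tolist())
print(Rt.round(3))
E
```

```text
hub [0.5521 0.1301 0.0771] [0.5501 0.1288 0.082 ] [0.5546 0.1272 0.082 ]
oil [0.4848 0.1293 0.1056] [0.4838 0.1283 0.111 ] [0.4872 0.1254 0.111 ]
shaftN [ 0.5604 -0.0616  0.1113] [ 0.5601 -0.0619  0.11  ] [ 0.5605 -0.0606  0.11  ]
shaftF [ 0.6395 -0.0576  0.1138] [ 0.6394 -0.0581  0.11  ] [ 0.6399 -0.0549  0.11  ]
313.9750710762517 [[0.449, 0.865, 0.222, 0.232], [0.893, -0.435, -0.112, 0.611], [-0.0, 0.249, -0.969, 0.385], [0.0, 0.0, 0.0, 1.0]]
[[0.0, -0.969, -0.249, 0.067], [1.0, 0.0, -0.0, 0.001], [0.0, -0.249, 0.969, -0.093], [0.0, 0.0, 0.0, 1.0]]
[[-0.893  0.449  0.   ]
 [ 0.449  0.893  0.   ]
 [-0.     0.    -1.   ]]
```

View pics/w0.png

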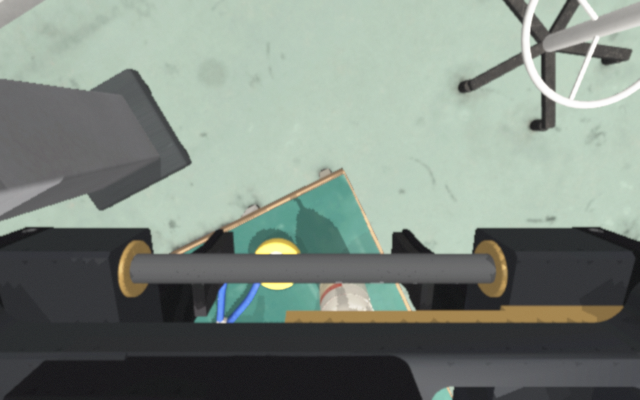

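```bash
cat >> h.py <<'E'
def plan(wps,grip=1,step=.055,dyaw=9):
    """wps: list of (x,y,z,yaw); tool pointing down assumed; prints suggested rows"""
    o=get_obs();P=np.array(o["tool_pos"]);Rt=R.from_euler("xyz",o["tool_rot"],degrees=True)
    rows=[]
    for w in wps:
        tgtR=R.from_euler("xyz",[180,0,w[3]],degrees=True); d=np.array(w[:3])-P
        rv=(Rt.inv()*tgtR).as_rotvec(degrees=True)
        n=max(1,int(np.ceil(max(np.linalg.norm(d)/step,np.linalg.norm(rv)/dyaw))))
        for i in range(n):
            sh=Rt.inv().apply(d/n); rows.append(" ".join([str(grip)]+[f"{v:.4f}".rstrip("0").rstrip(".") for v in sh]+[f"{v:.2f}".rstrip("0").rstrip(".") for v in rv/n]))
            Rt=Rt*R.from_rotvec(rv/n,degrees=True)
        P=np.array(w[:3])
    print(len(rows));print("; ".join(rows))
def st():
    o=get_obs();print(o["time_s"],np.round(o["tool_pos"],4),np.round(o["tool_rot"],2),"F",np.round(o["force"],2),"T",np.round(o["wrist_torque"],2),"g",round(o["grip_width"],4),"q",np.round(o["qpos"],0))
E
python3 - <<'E'
from h import *
plan([(.30,.40,.35,165),(.42,.22,.35,180),(.545,.13,.35,180)])
E
```

```text
11
1 -0.0221 -0.0395 -0.0144 0 0 -2.92; 1 -0.0201 -0.0406 -0.0144 0 0 -2.92; 1 -0.018 -0.0415 -0.0144 0 0 -2.92; 1 -0.0158 -0.0424 -0.0144 0 0 -2.92; 1 -0.0406 -0.0357 -0 0 0 -3.75; 1 -0.0382 -0.0383 -0 0 0 -3.75; 1 -0.0356 -0.0407 -0 0 0 -3.75; 1 -0.0329 -0.0429 -0 0 0 -3.75; 1 -0.0417 -0.03 -0 -0 -0 0; 1 -0.0417 -0.03 -0 -0 -0 0; 1 -0.0417 -0.03 -0 -0 -0 0
```

Request:
carry_out(increments="1 -0.022 -0.04 -0.0145 0 0 -3; 1 -0.02 -0.041 -0.0145 0 0 -3; 1 -0.018 -0.0415 -0.0145 0 0 -3; 1 -0.016 -0.0425 -0.0145 0 0 -3; 1 -0.04 -0.036 0 0 0 -4; 1 -0.038 -0.038 0 0 0 -4; 1 -0.036 -0.041 0 0 0 -4; 1 -0.033 -0.043 0 0 0 -4")

```text
time_s: 1.85
tool_pos: [0.4254, 0.2152, 0.3524]
tool_rot: [179.8, 0.2, -177.2]
force: [0.9, 0.9, -0.0]
grip_width: 0.0871
```

```bash
python3 - <<'E'
from h import *
st(); plan([(.54,.13,.35,180)])
E
```

```text
1.85 [0.4254 0.2152 0.3524] [ 1.7979e+02  1.6000e-01 -1.7718e+02] F [ 0.93  0.85 -0.04] T [ 0.04 -0.06  0.05] g 0.0871 q [-43.  -5.  12. 102.   1.  83.  62.]
3
1 -0.0368 -0.0302 0.0008 0.07 0.05 0.94; 1 -0.0373 -0.0296 0.0008 0.07 0.05 0.94; 1 -0.0377 -0.029 0.0008 0.07 0.05 0.94
```

Request:
carry_out(increments="0 -0.037 -0.03 0 0 0 1; 0 -0.037 -0.03 0 0 0 1; 0 -0.038 -0.029 0 0 0 1; 0 0 0 0 0 0 0; 0 0 0 0 0 0 0")

```text
time_s: 2.48
tool_pos: [0.5448, 0.1217, 0.3538]
tool_rot: [179.7, 0.3, 179.3]
force: [-0.2, 0.2, -0.1]
grip_width: 0.0452
```

```bash
python3 - <<'E'
from h import *
st(); p=read_camera("wrist");cv2.imwrite("pics/w1.png",p["img"])
print(proj(p,(.551,.129,.082)))
np.save("w1.npy",p,allow_pickle=True)
for t in ["oiler_top","hub_face","keyway","gear_drive"]:
    for m in masks_of(t,p)[:2]: print(t,m["bbox"],round(m["confidence"],2))
E
```

```text
2.475 [0.5448 0.1217 0.3538] [179.74   0.34 179.32] F [-0.25  0.17 -0.07] T [ 0.04  0.01 -0.03] g 0.0452 q [-35.   5.  22.  92.  -2.  83.  76.]
[317.32346219 184.12641053]
oiler_top [309.8, 123.3, 328.5, 139.0] 0.87
hub_face [294.8, 161.1, 336.9, 208.1] 0.97
keyway [294.3, 168.0, 338.5, 204.1] 0.96
gear_drive [277.0, 94.5, 360.3, 307.8] 0.7
```

View pics/w1.png

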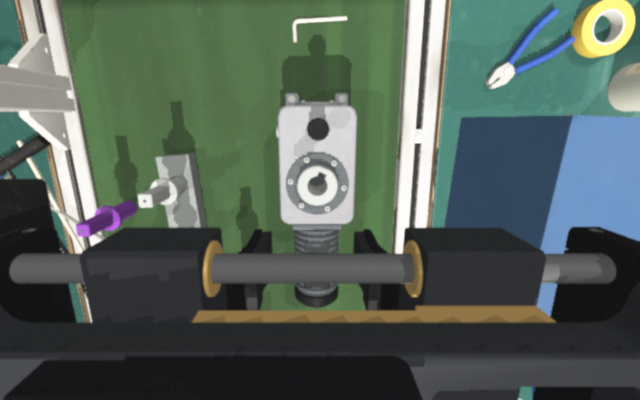

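```bash
python3 - <<'E'
import cv2
a=cv2.imread("pics/w1.png")[100:225,265:370];cv2.imwrite("pics/w1c.png",cv2.resize(a,None,fx=4.8,fy=4.8,interpolation=cv2.INTER_CUBIC))
E
```

```text
(no output)
```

View pics/w1c.png

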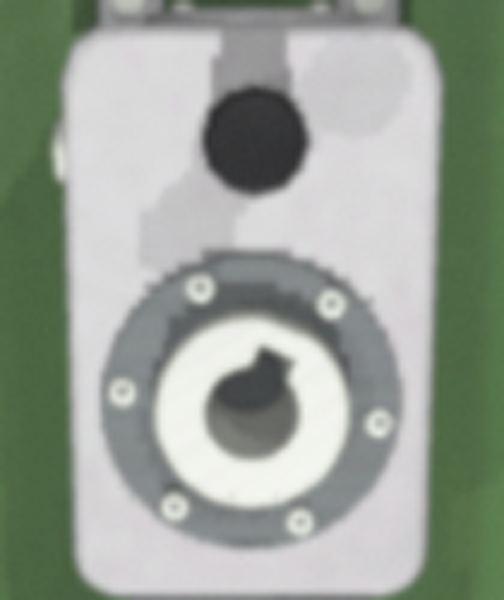

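```bash
python3 - <<'E'
from h import *
p=np.load("w1.npy",allow_pickle=True).item()
f=lambda x,y,z:atz(p,265+(x+.5)/4.8-.5,100+(y+.5)/4.8-.5,z)
h=f(252,410,.082);b=f(251.5,412,.082);o=f(256,139,.111)
print(h,b,o,np.linalg.norm((h-o)[:2]),np.degrees(np.arctan2(*(h-o)[1::-1])))
e=f(279,357,.082);d=e-b;print(np.linalg.norm(d),np.degrees(np.arctan2(-d[1],-d[0])))
for q in [(155,410),(349,410),(252,314),(252,508)]:print(f(*q,.082)-h)
# refine ring: bright white threshold ellipse
im=cv2.resize(p["img"],None,fx=4,fy=4,interpolation=cv2.INTER_CUBIC)
# rectified patch of hub plane, 0.1mm... 0.2 mm/px
N=400;s=.0002
g=(np.arange(N)-N/2)*s
U=np.zeros((N,N,2),np.float32)
for i in range(N):
    for j in range(N): U[i,j]=proj(p,(h[0]-g[i],h[1]-g[j],.082))
r=cv2.remap(p["img"],U[...,0],U[...,1],cv2.INTER_CUBIC);cv2.circle(r,(200,200),120,(0,0,255),1);cv2.circle(r,(200,200),59,(0,0,255),1);cv2.imwrite("pics/hubr.png",cv2.resize(r,(600,600)))
E
```

```text
[0.55207457 0.12873211 0.082     ] [0.55257568 0.12860481 0.082     ] [0.486245   0.12958079 0.111     ] 0.06583504165490825 -0.7386181540713284
0.015230504155288668 -26.63654608229582
[-0.00030371 -0.02390215  0.        ]
[0.00030388 0.02391532 0.        ]
[-0.0237278   0.00018988  0.        ]
[ 0.02504454 -0.00020042  0.        ]
```

View pics/hubr.png

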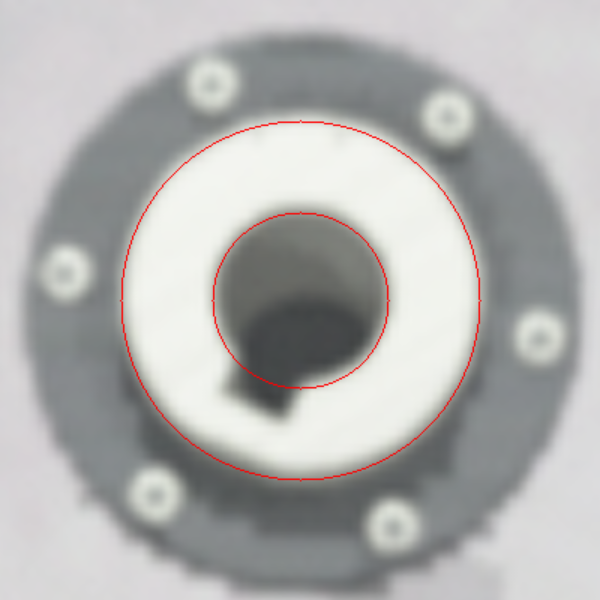

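```bash
python3 - <<'E'
from h import *
plan([(.486,.1295,.2,180)],grip=0)
E
```

```text
3
0 0.0199 0.002 0.0512 0.09 0.13 -0.2; 0 0.0198 0.0021 0.0513 0.09 0.13 -0.2; 0 0.0196 0.0023 0.0513 0.09 0.13 -0.2
```

Request:
carry_out(increments="0 0.02 0.002 0.051 0.1 0.1 -0.2; 0 0.02 0.002 0.051 0.1 0.1 -0.2; 0 0.02 0.002 0.05 0 0 -0.2; 0 0 0 0 0 0 0; 0 0 0 0 0 0 0")

```text
time_s: 3.35
tool_pos: [0.485, 0.1325, 0.2021]
tool_rot: [179.7, 0.6, -179.7]
force: [0.7, 0.2, -0.0]
grip_width: 0.0006
```

```bash
python3 - <<'E'
from h import *
st();plan([(.486,.1295,.187,180)],grip=0)
p=read_camera("side");cv2.imwrite("pics/s2.png",cv2.resize(p["img"][60:240,220:420],(800,720))[:600])
E
```

```text
3.35 [0.485  0.1325 0.2021] [ 179.72    0.63 -179.65] F [ 0.74  0.15 -0.05] T [0.04 0.   0.01] g 0.0006 q [-37.   4.  20. 111.  -1.  64.  73.]
1
0 -0.0008 -0.0031 0.0151 0.28 0.63 0.35
```

View pics/s2.png

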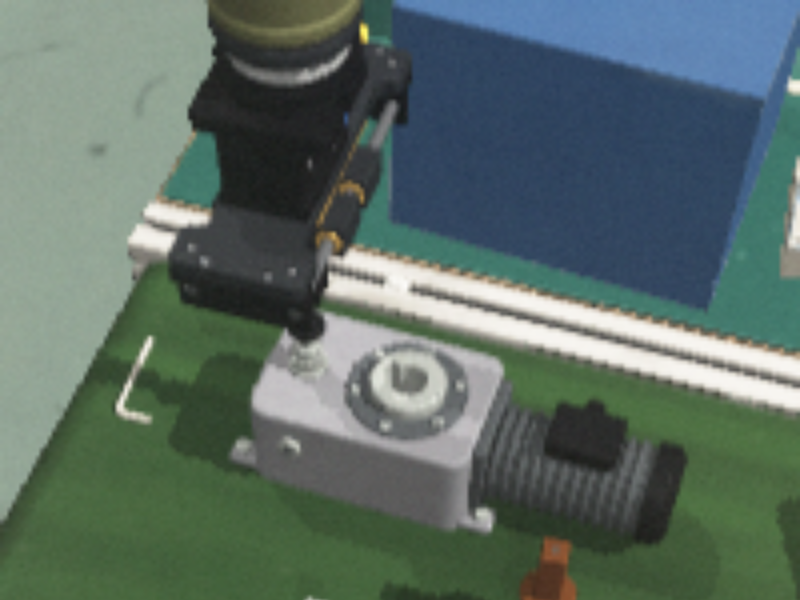

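Request:
carry_out(increments="0 -0.001 -0.003 0.015 0.3 0.6 0.3; 0 0 0 0.004 0 0 0; 0 0 0 0.004 0 0 0")

```text
time_s: 3.78
tool_pos: [0.49, 0.1299, 0.1816]
tool_rot: [179.9, 0.4, 180.0]
force: [0.5, 0.6, -0.2]
grip_width: 0.0008
```

Request:
carry_out(increments="0 0 0 0.003 0 0 0; 0 0 0 0.002 0 0 0")

```text
time_s: 4.03
tool_pos: [0.4902, 0.1298, 0.1769]
tool_rot: [179.9, 0.4, 179.9]
force: [-1.1, -0.4, 4.1]
grip_width: 0.0006
```

Request:
carry_out(increments="0 0 0 0.003 0 0 0; 0 0 0 0.002 0 0 0; 0 0 0 0 0 0 0")

```text
time_s: 4.4
tool_pos: [0.4902, 0.1298, 0.1731]
tool_rot: [179.9, 0.4, 180.0]
force: [-3.6, -0.9, 6.0]
grip_width: 0.0004
```

Request:
carry_out(increments="0 0 0 0.002 0 0 0; 0 0 0 0.001 0 0 0")

```text
time_s: 4.65
tool_pos: [0.4903, 0.1298, 0.1727]
tool_rot: [179.8, 0.3, 179.9]
force: [-3.3, -1.5, 10.7]
grip_width: 0.0003
```

Request:
carry_out(increments="0 0 0 0.003 0 0 0; 0 0 0 0.003 0 0 0; 0 0 0 0.003 0 0 0")

```text
time_s: 5.03
tool_pos: [0.4905, 0.1296, 0.1724]
tool_rot: [179.7, 0.3, 179.9]
force: [-9.8, -3.0, 22.2]
grip_width: 0.0004
```

Request:
carry_out(increments="0 0 0 -0.006 0 0 0; 0 0 0 -0.008 0 0 0; 0.5 0 0 -0.03 0 0 0; 1 0 -0.03 -0.03 0 0 0")

```text
time_s: 5.52
tool_pos: [0.4888, 0.1008, 0.2462]
tool_rot: [179.7, 0.1, -179.8]
force: [0.2, -0.9, 0.5]
grip_width: 0.0131
```

```bash
python3 - <<'E'
from h import *
st()
a=cv2.imread("pics/w1.png")[130:240,120:230];
p=read_camera("wrist");cv2.imwrite("pics/w3.png",p["img"])
cv2.imwrite("pics/w1d.png",cv2.resize(a,(550,550),interpolation=cv2.INTER_CUBIC))
E
```

```text
5.525 [0.4888 0.1008 0.2462] [ 1.7971e+02  9.0000e-02 -1.7981e+02] F [ 0.24 -0.87  0.48] T [ 0.   -0.01  0.  ] g 0.0131 q [-35.   1.  21. 109.  -1.  70.  76.]
```

View pics/w1d.png

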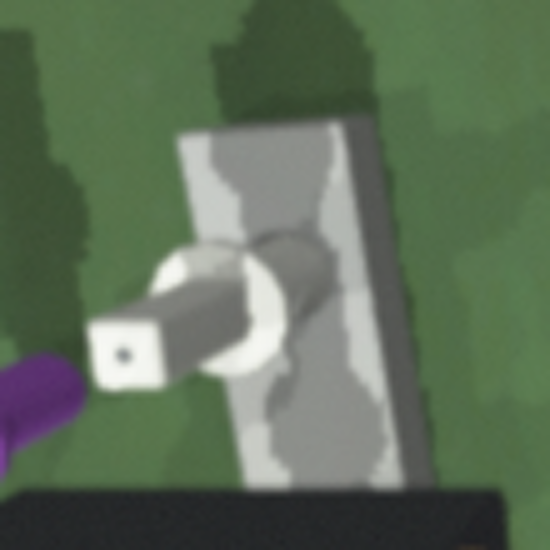

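View pics/w3.png

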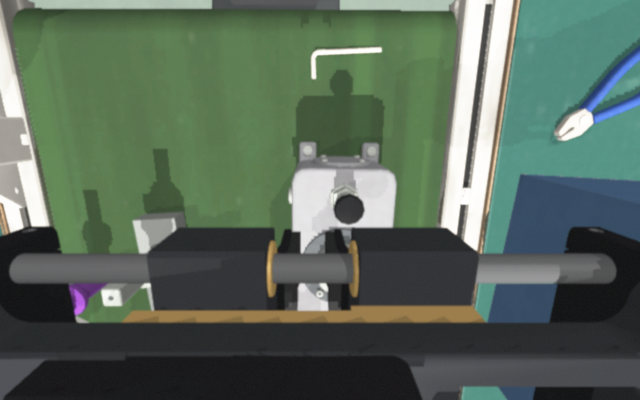

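Request:
carry_out(increments="1 0.012 -0.04 -0.01 0 -8 0; 1 0.0105 -0.04 -0.0115 0 -8 0; 1 0.009 -0.04 -0.013 0 -8 0; 1 0.007 -0.04 -0.014 0 -8 0; 1 0 0 0 0 0 0")

```text
time_s: 6.2
tool_pos: [0.468, -0.0079, 0.2757]
tool_rot: [178.4, 21.1, 179.6]
force: [-0.2, 0.6, -0.6]
grip_width: 0.0663
```

```bash
python3 - <<'E'
from h import *
st()
p=read_camera("wrist");cv2.imwrite("pics/w4.png",p["img"]);np.save("w4.npy",p,allow_pickle=True)
for X in [(.5604,-.0616,.11),(.6395,-.058,.11)]:print(proj(p,X))
E
```

```text
6.2 [ 0.468  -0.0079  0.2757] [178.41  21.08 179.62] F [-0.19  0.57 -0.62] T [-0.01  0.42  0.04] g 0.0663 q [ -5. -17.   3. 123.   0.  53.  87.]
[249.74251944 225.12086633]
[261.28589101 281.4843619 ]
```

View pics/w4.png

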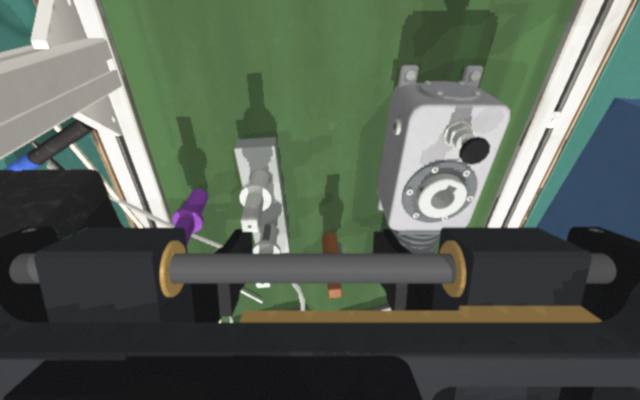

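```bash
python3 - <<'E'
import cv2
a=cv2.imread("pics/w4.png")[130:290,200:320];cv2.imwrite("pics/w4c.png",cv2.resize(a,None,fx=3.75,fy=3.75,interpolation=cv2.INTER_CUBIC))
a=cv2.imread("pics/w4.png")[130:240,215:305];cv2.imwrite("pics/w4d.png",cv2.resize(a,None,fx=5.4,fy=5.4,interpolation=cv2.INTER_CUBIC))
E
```

```text
(no output)
```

View pics/w4d.png

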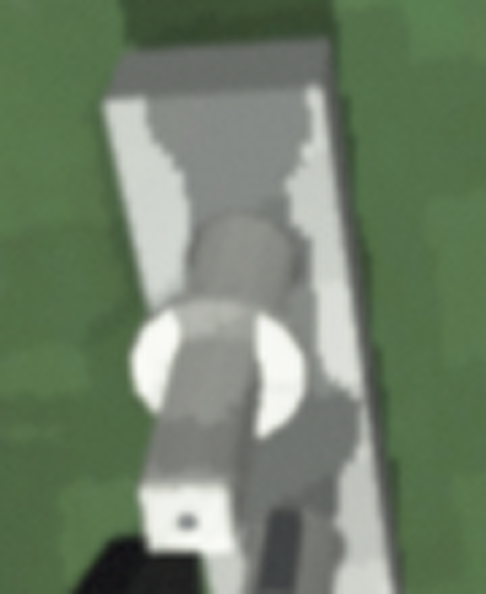

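Request:
carry_out(increments="1 -0.032 -0.02 0.003 0 0 0; 1 -0.032 -0.02 0.003 0 0 0; 1 0 0 0 0 0 0; 1 0 0 0 0 0 0")

```text
time_s: 6.75
tool_pos: [0.5326, -0.0398, 0.2904]
tool_rot: [178.4, 20.8, -179.5]
force: [0.7, -0.4, 0.2]
grip_width: 0.0868
```

```bash
python3 - <<'E'
from h import *
st()
p=read_camera("wrist");cv2.imwrite("pics/w5.png",p["img"]);np.save("w5.npy",p,allow_pickle=True)
for X in [(.6395,-.058,.11),(.6395,-.058,.04)]:print(proj(p,X))
u,v=proj(p,(.6395,-.058,.08)).astype(int)
a=p["img"][max(v-70,0):v+50,u-60:u+60];cv2.imwrite("pics/w5c.png",cv2.resize(a,None,fx=5,fy=5,interpolation=cv2.INTER_CUBIC));print(u-60,max(v-70,0))
for m in masks_of("key_mid",p)[:2]: print(m["bbox"],m["confidence"])
E
```

```text
6.75 [ 0.5326 -0.0398  0.2904] [ 178.41   20.76 -179.54] F [ 0.68 -0.36  0.16] T [0.02 0.47 0.  ] g 0.0868 q [ -6.  -8.   8. 114.  -2.  53.  94.]
[287.37620747 227.50640043]
[289.70876267 189.61357648]
228 139
[186.6, 135.8, 223.8, 193.7] 0.9
[344.8, 191.9, 373.3, 249.3] 0.85
```

View pics/w5c.png

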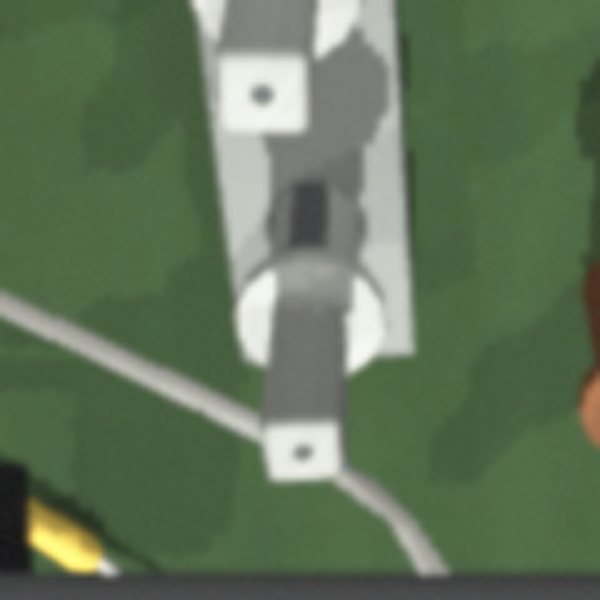

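```bash
python3 - <<'E'
from h import *
p=np.load("w5.npy",allow_pickle=True).item()
F=lambda x,y,z:atz(p,228+(x+.5)/5-.5,139+(y+.5)/5-.5,z)
c=F(303,450,.11);print(c)
N=200;s=.0002;g=(np.arange(N)-N/2)*s
def rect(c,z,N=200):
    U=np.zeros((N,N,2),np.float32)
    for i in range(N):
        for j in range(N): U[i,j]=proj(p,(c[0]+g[i],c[1]+g[j],z))
    return cv2.remap(p["img"],U[...,0],U[...,1],cv2.INTER_CUBIC)
r=rect(c,.11)
cv2.imwrite("pics/t5.png",cv2.resize(r,(600,600)))
gr=cv2.cvtColor(r,6);m=(gr>190).astype(np.uint8)
cs,_=cv2.findContours(m,0,2)
for k in sorted(cs,key=cv2.contourArea)[-2:]:
    q=cv2.minAreaRect(k);print(cv2.contourArea(k)*s*s*1e6,q[0],np.array(q[1])*s*1e3,q[2], c[:2]+(np.array(q[0])[::-1]-100)*s)
# predicted key overlay by yaw
for yaw in (-10,-5,0,5,10):
    a=np.radians(yaw); k=c[:2]+15e-3*np.array([-np.cos(a),-np.sin(a)])
    for z in (.027,.057):
        u,v=proj(p,(*k,z));print(yaw,z,((u-228+.5)*5-.5).round(1),((v-139+.5)*5-.5).round(1))
E
```

```text
[ 0.64092878 -0.05721276  0.11      ]
206.20000000000002 (68.7769546508789, 95.70782470703125) [28.34046021 15.87260284] 11.218842506408691 [ 0.64007035 -0.06345737]
-10 0.027 325.3 178.6
-10 0.057 321.8 246.2
-5 0.027 319.8 178.0
-5 0.057 316.0 245.5
0 0.027 314.3 177.8
0 0.057 310.1 245.3
5 0.027 308.8 177.9
5 0.057 304.2 245.5
10 0.027 303.4 178.6
10 0.057 298.4 246.2
```

View pics/t5.png

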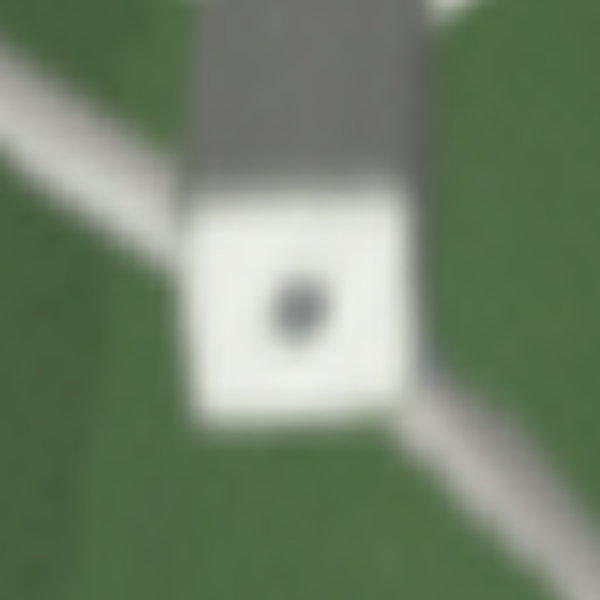

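```bash
python3 - <<'E'
from h import *
t=read_camera("top")
print(atz(t,376.5,168,.1),atz(t,310,140,.1))
plan([(.64,-.0573,.27,-177)],grip=.5,dyaw=8)
E
```

```text
[ 0.59533406 -0.14106022  0.1       ] [0.66493876 0.0236788  0.1       ]
3
0.5 -0.031 -0.0064 0.0191 0.36 6.96 -0.76; 0.5 -0.033 -0.0067 0.0152 0.36 6.96 -0.76; 0.5 -0.0346 -0.0071 0.0112 0.36 6.96 -0.76
```

Request:
carry_out(increments="0.5 -0.031 -0.006 0.019 0.4 7 -0.8; 0.5 -0.033 -0.007 0.015 0.4 7 -0.8; 0.5 -0.035 -0.007 0.011 0.4 7 -0.8; 0.5 0 0 0 0 0 0; 0.5 0 0 0 0 0 0")

```text
time_s: 7.52
tool_pos: [0.6383, -0.0539, 0.2653]
tool_rot: [-179.9, -1.1, -176.6]
force: [-0.3, -0.3, 0.4]
grip_width: 0.0471
```

```bash
python3 - <<'E'
from h import *
st()
p=read_camera("wrist");cv2.imwrite("pics/w6.png",p["img"])
print(proj(p,(.6405,-.0573,.11)))
plan([(.6405,-.0573,.2,-177)],grip=.5,dyaw=8)
E
```

```text
7.525 [ 0.6383 -0.0539  0.2653] [-179.89   -1.13 -176.58] F [-0.29 -0.34  0.4 ] T [0.02 0.02 0.02] g 0.0471 q [-5. 19. 10. 86. -3. 77. 98.]
[308.15417582 212.12534313]
2
0.5 -0.0018 -0.0019 0.0325 -0.04 -0.57 0.22; 0.5 -0.0015 -0.0019 0.0325 -0.04 -0.57 0.22
```

View pics/w6.png

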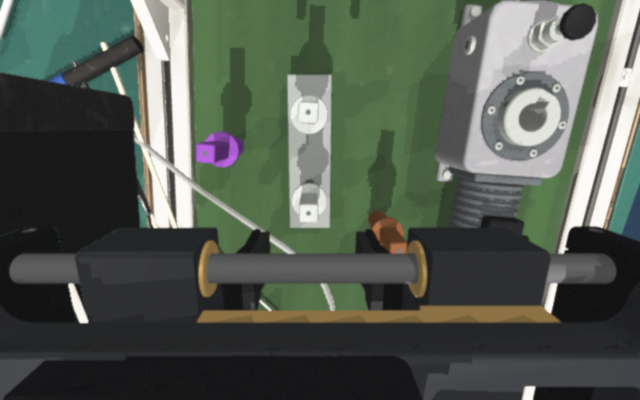

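Request:
carry_out(increments="0.5 -0.002 -0.003 0.033 0 -0.6 -0.2; 0.5 -0.001 -0.001 0.033 0 -0.6 -0.2; 0.5 0 0 0 0 0 0; 0.5 0 0 0 0 0 0")

```text
time_s: 8.07
tool_pos: [0.6378, -0.0572, 0.2077]
tool_rot: [-180.0, 0.9, -176.2]
force: [-0.1, -0.1, -0.3]
grip_width: 0.0436
```

```bash
python3 - <<'E'
from h import *
st()
plan([(.6405,-.0573,.1385,-177)],grip=.5,step=.025)
E
```

```text
8.075 [ 0.6378 -0.0572  0.2077] [-179.97    0.95 -176.17] F [-0.12 -0.05 -0.26] T [ 0.04 -0.01 -0.01] g 0.0436 q [-5. 19.  9. 92. -4. 68. 99.]
3
0.5 -0.0005 -0.0001 0.0231 -0.01 0.32 0.28; 0.5 -0.0007 -0.0001 0.0231 -0.01 0.32 0.28; 0.5 -0.0008 -0.0001 0.0231 -0.01 0.32 0.28
```

Request:
carry_out(increments="0.5 -0.001 0 0.023 0 0.3 0.3; 0.5 -0.001 0 0.023 0 0.3 0.3; 0.5 -0.001 0 0.02 0 0.3 0.3; 0.5 0 0 0 0 0 0; 0.5 0 0 0 0 0 0")

```text
time_s: 8.7
tool_pos: [0.6425, -0.0567, 0.1393]
tool_rot: [-180.0, 0.1, -177.1]
force: [0.2, 0.9, 0.2]
grip_width: 0.0435
```

```bash
python3 - <<'E'
from h import *
st()
plan([(.6405,-.0573,.1385,-177)],grip=.5,step=.025)
E
```

```text
8.7 [ 0.6425 -0.0567  0.1393] [-1.7998e+02  1.5000e-01 -1.7713e+02] F [0.16 0.95 0.21] T [ 0.04 -0.03  0.04] g 0.0435 q [-5. 24.  9. 94. -4. 62. 99.]
1
0.5 0.002 -0.0005 0.0008 -0.02 0.15 -0.13
```

Request:
carry_out(increments="0.5 0.002 -0.001 0.001 0 0.1 0; 0 0 0 0 0 0 0; 0 0 0 0 0 0 0; 0 0 0 0 0 0 0; 0 0 0 0 0 0 0; 0 0 0 0 0 0 0", force=35)

```text
time_s: 9.45
tool_pos: [0.6414, -0.0581, 0.1402]
tool_rot: [-180.0, 0.2, -177.1]
force: [0.8, 0.9, -0.6]
grip_width: 0.016
```

```bash
python3 - <<'E'
from h import *
st()
E
```

```text
9.45 [ 0.6414 -0.0581  0.1402] [-179.97    0.23 -177.13] F [ 0.78  0.85 -0.62] T [ 0.07 -0.01  0.03] g 0.016 q [-5. 24.  9. 94. -4. 62. 99.]
```

Request:
carry_out(increments="0 0 0 -0.008 0 0 0; 0 0 0 -0.015 0 0 0; 0 0 0 -0.035 0 0 0; 0 0 0 -0.04 0 0 0; 0 0 0 -0.03 0 0 0; 0 0 0 0 0 0 0")

```text
time_s: 10.2
tool_pos: [0.6396, -0.0581, 0.2738]
tool_rot: [-180.0, 0.0, -177.1]
force: [0.3, -0.9, -4.4]
grip_width: 0.0161
```

```bash
python3 - <<'E'
from h import *
st()
plan([(.5525,.1288,.27,154)],grip=0,dyaw=8,step=.045)
p=read_camera("side");cv2.imwrite("pics/s7.png",cv2.resize(p["img"][60:260,250:450],(600,600)))
E
```

```text
10.2 [ 0.6396 -0.0581  0.2738] [-1.7997e+02  5.0000e-02 -1.7714e+02] F [ 0.26 -0.91 -4.4 ] T [ 0.01 -0.03  0.01] g 0.0161 q [-5. 18. 10. 86. -3. 76. 98.]
5
0 0.0155 0.0382 0.0007 -0 0.01 5.77; 0 0.0193 0.0364 0.0007 -0 0.01 5.77; 0 0.0229 0.0343 0.0007 -0 0.01 5.77; 0 0.0262 0.0318 0.0007 -0 0.01 5.77; 0 0.0293 0.029 0.0007 -0 0.01 5.77
```

View pics/s7.png

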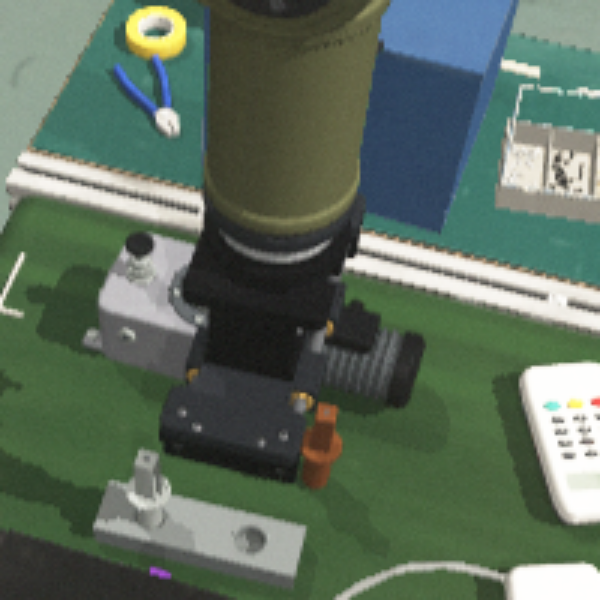

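Request:
carry_out(increments="0 0.0155 0.038 0 0 0 5.8; 0 0.019 0.036 0 0 0 5.8; 0 0.023 0.034 0 0 0 5.8; 0 0.026 0.032 0 0 0 5.8; 0 0.029 0.029 0 0 0 5.8; 0 0 0 0 0 0 0; 0 0 0 0 0 0 0")

```text
time_s: 11.12
tool_pos: [0.5445, 0.1318, 0.2578]
tool_rot: [-179.0, -1.1, 152.8]
force: [0.6, -0.4, -3.7]
grip_width: 0.0157
```

```bash
python3 - <<'E'
from h import *
st()
p=read_camera("wrist");cv2.imwrite("pics/w8.png",p["img"]);np.save("w8.npy",p,allow_pickle=True)
t=read_camera("side");cv2.imwrite("pics/s8.png",cv2.resize(t["img"][60:260,250:450],(600,600)))
plan([(.5525,.1288,.23,154)],grip=0,dyaw=8,step=.045)
E
```

```text
11.125 [0.5445 0.1318 0.2578] [-179.03   -1.08  152.8 ] F [ 0.58 -0.4  -3.66] T [-0.04 -0.06  0.04] g 0.0157 q [-22.   9.   6.  98.  -1.  74.  47.]
1
0 -0.0088 0.0013 0.0279 -0.9 -1.11 -1.24
```

View pics/w8.png

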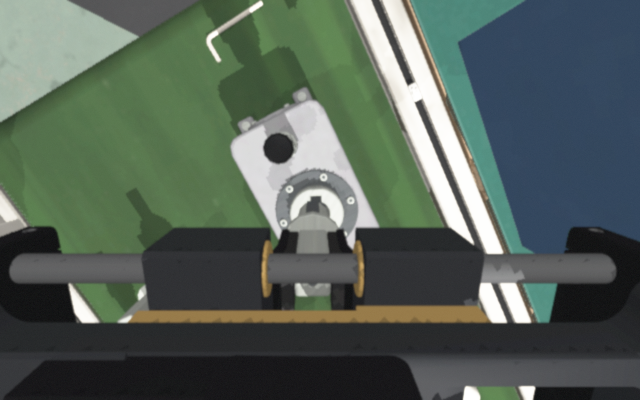

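View pics/s8.png

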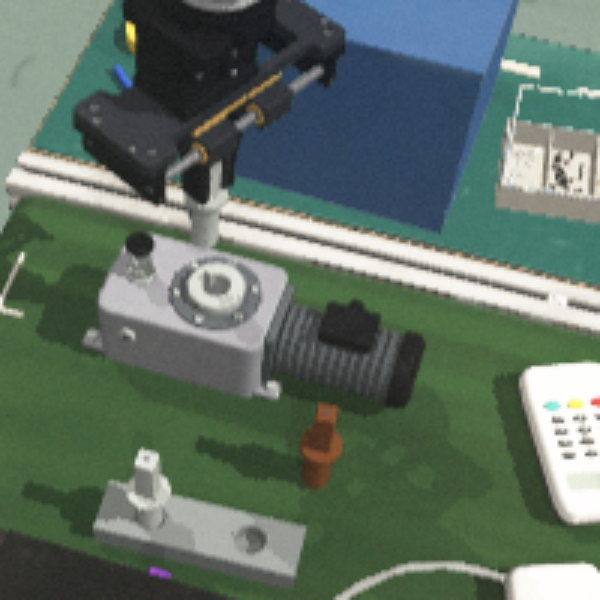

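Request:
carry_out(increments="0 -0.009 0.001 0.014 -0.9 -1.1 -1.2; 0 0 0 0.01 0 0 0; 0 0 0 0 0 0 0; 0 0 0 0 0 0 0")

```text
time_s: 11.72
tool_pos: [0.5538, 0.1252, 0.2327]
tool_rot: [-179.9, -0.0, 153.7]
force: [-0.9, -0.5, -2.9]
grip_width: 0.0154
```

```bash
python3 - <<'E'
from h import *
st()
p=read_camera("wrist");np.save("w9.npy",p,allow_pickle=True)
cv2.imwrite("pics/w9.png",cv2.resize(p["img"][120:240,260:380],(600,600),interpolation=cv2.INTER_CUBIC))
o=get_obs()
plan([(.5525,.1288,.23,154)],grip=0,dyaw=8,step=.045)
t=read_camera("side");cv2.imwrite("pics/s9.png",cv2.resize(t["img"][100:180,280:370],(675,600),interpolation=cv2.INTER_CUBIC));np.save("s9.npy",t,allow_pickle=True)
E
```

```text
11.725 [0.5538 0.1252 0.2327] [-1.7992e+02 -3.0000e-02  1.5367e+02] F [-0.86 -0.51 -2.94] T [ 0.03  0.03 -0.  ] g 0.0154 q [-21.  11.   6. 100.  -1.  70.  49.]
1
0 0.0027 0.0027 0.0027 -0.08 -0.03 -0.33
```

View pics/w9.png

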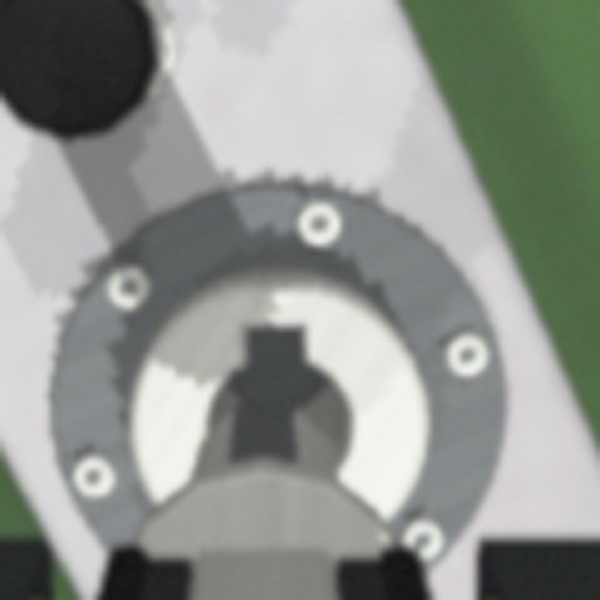

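View pics/s9.png

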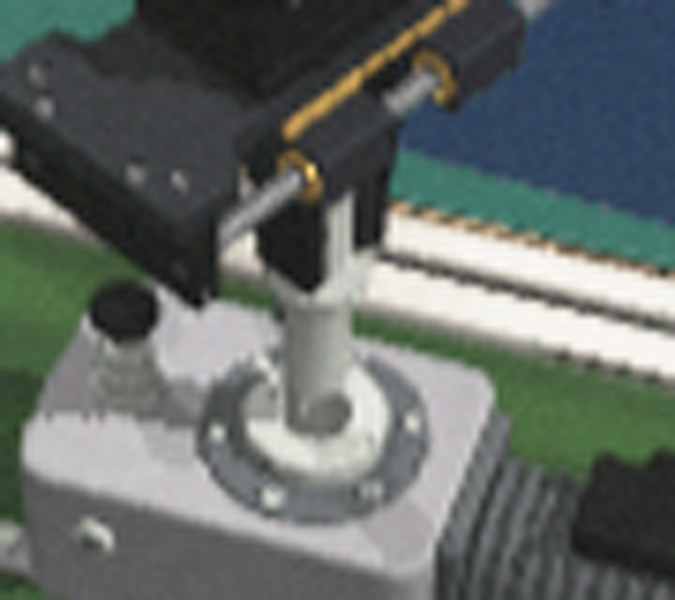

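```bash
python3 - <<'E'
from h import *
p=np.load("w9.npy",allow_pickle=True).item()
im=p["img"].copy()
big=cv2.resize(im[120:240,260:380],(600,600),interpolation=cv2.INTER_CUBIC)
def P(X): u,v=proj(p,X); return (u-260+.5)*5-.5,(v-120+.5)*5-.5
th=np.linspace(0,2*np.pi,80)
def circ(c,r,z,col):
    pts=np.array([P((c[0]+r*np.cos(a),c[1]+r*np.sin(a),z)) for a in th]).round().astype(int); cv2.polylines(big,[pts],True,col,1)
h=(.5525,.1288)
circ(h,.024,.082,(0,0,255));circ(h,.01175,.082,(0,0,255))
# shaft as if on TCP axis
t=(.5538,.1252); e=.2327-.1312
circ(t,.011,e,(255,0,0));circ(t,.017,e+.05,(255,0,0))
a=np.radians(-26.3)
for w in (-.004,.004):
    pts=[]
    for z in (e+.018,e+.048):
        k=np.array(t)+.015*np.array([-np.cos(a),-np.sin(a)])+w*np.array([-np.sin(a),np.cos(a)]);pts.append(P((*k,z)))
    cv2.line(big,*[tuple(np.round(q).astype(int)) for q in pts],(0,255,255),1)
cv2.imwrite("pics/w9o.png",big)
E
```

```text
(no output)
```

View pics/w9o.png

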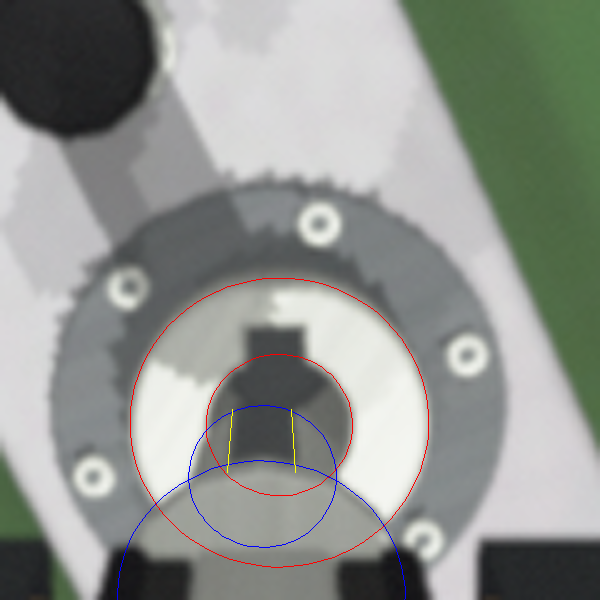

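```bash
python3 - <<'E'
from h import *
p=np.load("w9.npy",allow_pickle=True).item()
def P(X): u,v=proj(p,X); return round((u-260+.5)*5-.5,1),round((v-120+.5)*5-.5,1)
h=np.array((.5525,.1288))
for y in (-22,-24,-26,-28,-30):
    a=np.radians(y);d=np.array([-np.cos(a),-np.sin(a)]);n=np.array([-d[1],d[0]])
    print(y,[P((*(h+.0165*d+w*n),.082)) for w in (-.00475,0,.00475)])
r=p["img"][120:240,260:380]
big=cv2.resize(r[55:100,30:85],(770,630),interpolation=cv2.INTER_CUBIC)[:600];cv2.imwrite("pics/w9z.png",big)
E
```

```text
-22 [(np.float64(301.3), np.float64(322.6)), (np.float64(271.3), np.float64(324.8)), (np.float64(241.3), np.float64(327.0))]
-24 [(np.float64(305.0), np.float64(323.4)), (np.float64(274.9), np.float64(324.6)), (np.float64(244.9), np.float64(325.8))]
-26 [(np.float64(308.6), np.float64(324.4)), (np.float64(278.6), np.float64(324.5)), (np.float64(248.5), np.float64(324.7))]
-28 [(np.float64(312.3), np.float64(325.4)), (np.float64(282.2), np.float64(324.6)), (np.float64(252.2), np.float64(323.7))]
-30 [(np.float64(315.8), np.float64(326.6)), (np.float64(285.9), np.float64(324.7)), (np.float64(255.9), np.float64(322.8))]
```

View pics/w9z.png

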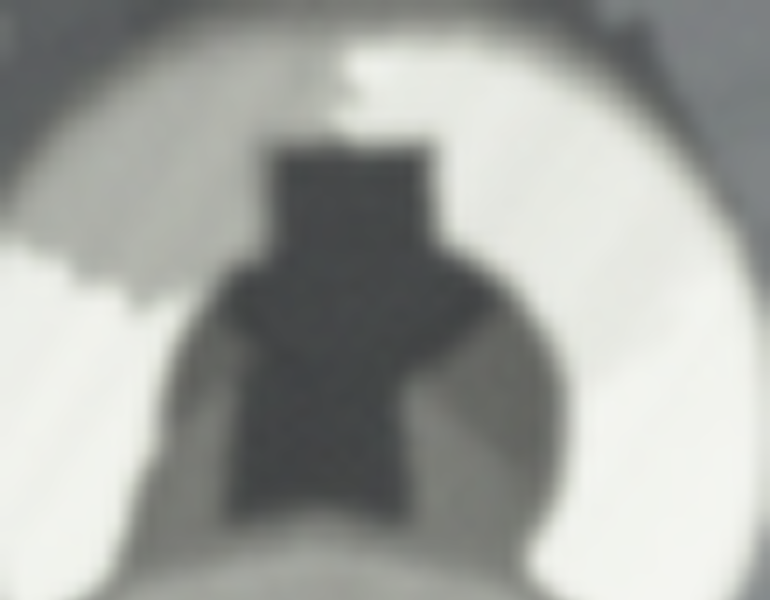

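Request:
carry_out(increments="0 0.0027 0.002 0.003 0 0 -1.3; 0 0 0 0 0 0 0; 0 0 0 0 0 0 0")

```text
time_s: 12.2
tool_pos: [0.5523, 0.1292, 0.2304]
tool_rot: [-180.0, 0.0, 155.1]
force: [-0.6, 0.6, -2.5]
grip_width: 0.0158
```

```bash
python3 - <<'E'
from h import *
st();plan([(.5523,.1282,.218,155)],grip=0)
E
```

```text
12.2 [0.5523 0.1292 0.2304] [-1.7999e+02  2.0000e-02  1.5513e+02] F [-0.58  0.6  -2.51] T [-0.01 -0.05  0.  ] g 0.0158 q [-21.  10.   6. 100.  -1.  69.  50.]
1
0 -0.0004 -0.0009 0.0124 -0.01 0.02 0.13
```

Request:
carry_out(increments="0 -0.0004 -0.001 0.006 0 0 0; 0 0 0 0.004 0 0 0; 0 0 0 0.003 0 0 0; 0 0 0 0 0 0 0")

```text
time_s: 12.7
tool_pos: [0.5521, 0.1279, 0.2162]
tool_rot: [-180.0, -0.0, 155.1]
force: [0.2, -0.1, -2.7]
grip_width: 0.0156
```

```bash
python3 - <<'E'
from h import *
st();plan([(.5523,.1282,.21,155)],grip=0)
p=read_camera("wrist");np.save("w10.npy",p,allow_pickle=True)
cv2.imwrite("pics/w10.png",cv2.resize(p["img"][120:240,260:380],(600,600),interpolation=cv2.INTER_CUBIC))
E
```

```text
12.7 [0.5521 0.1279 0.2162] [-179.97   -0.    155.12] F [ 0.19 -0.1  -2.69] T [-0.05 -0.01  0.01] g 0.0156 q [-21.  11.   6. 101.  -1.  68.  50.]
1
0 -0.0001 0.0004 0.0062 -0.03 -0 0.12
```

View pics/w10.png

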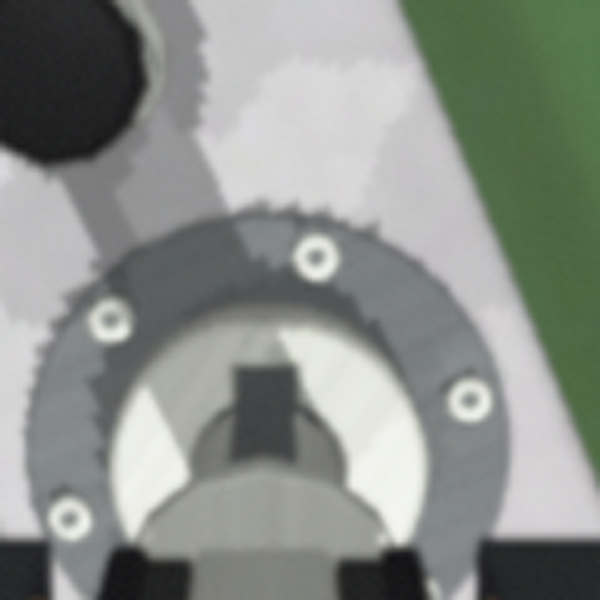

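Request:
carry_out(increments="0 0 0.0005 0.004 0 0 0; 0 0 0 0.004 0 0 0; 0 0 0 0 0 0 0")

```text
time_s: 13.12
tool_pos: [0.5526, 0.1284, 0.208]
tool_rot: [-180.0, 0.0, 155.1]
force: [-0.4, 0.3, -3.1]
grip_width: 0.0158
```

Request:
carry_out(increments="0 0 0 0.004 0 0 0; 0 0 0 0.004 0 0 0; 0 0 0 0 0 0 0")

```text
time_s: 13.5
tool_pos: [0.5526, 0.1284, 0.1994]
tool_rot: [-180.0, 0.0, 155.1]
force: [0.4, 0.4, -3.1]
grip_width: 0.0153
```

```bash
python3 - <<'E'
from h import *
st()
E
```

```text
13.5 [0.5526 0.1284 0.1994] [-1.7999e+02  5.0000e-02  1.5512e+02] F [ 0.36  0.44 -3.07] T [-0.09 -0.02 -0.03] g 0.0153 q [-21.  12.   6. 102.  -1.  66.  50.]
```

Request:
carry_out(increments="0 0 0 0.003 0 0 0; 0 0 0 0.003 0 0 0; 0 0 0 0 0 0 0")

```text
time_s: 13.88
tool_pos: [0.5527, 0.1284, 0.1931]
tool_rot: [-180.0, 0.1, 155.1]
force: [1.3, -0.7, -3.5]
grip_width: 0.0157
```

Request:
carry_out(increments="0 0 0 0.003 0 0 0; 0 0 0 0.003 0 0 0; 0 0 0 0 0 0 0")

```text
time_s: 14.25
tool_pos: [0.5527, 0.1284, 0.1867]
tool_rot: [-180.0, 0.1, 155.1]
force: [-0.2, -0.2, -3.0]
grip_width: 0.0155
```

```bash
python3 - <<'E'
from h import *
st()
p=read_camera("wrist");np.save("w11.npy",p,allow_pickle=True)
cv2.imwrite("pics/w11.png",cv2.resize(p["img"][120:240,260:380],(600,600),interpolation=cv2.INTER_CUBIC))
E
```

```text
14.25 [0.5527 0.1284 0.1867] [-1.8000e+02  5.0000e-02  1.5512e+02] F [-0.16 -0.24 -3.03] T [-0.04 -0.08 -0.02] g 0.0155 q [-21.  13.   6. 103.  -1.  65.  50.]
```

View pics/w11.png

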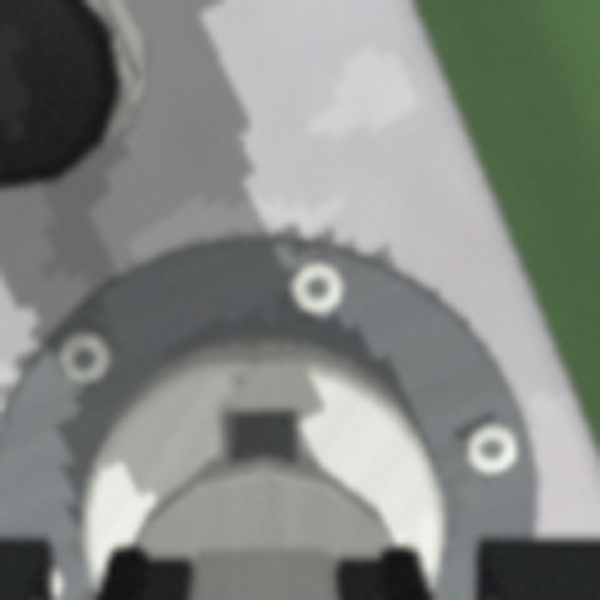

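Request:
carry_out(increments="0 0 0 0.004 0 0 0; 0 0 0 0.004 0 0 0; 0 0 0 0.004 0 0 0; 0 0 0 0 0 0 0")

```text
time_s: 14.8
tool_pos: [0.5527, 0.1283, 0.1739]
tool_rot: [-180.0, 0.1, 155.1]
force: [0.6, 0.2, -3.1]
grip_width: 0.016
```

Request:
carry_out(increments="0 0 0 0.003 0 0 0; 0 0 0 0.003 0 0 0; 0 0 0 0.002 0 0 0")

```text
time_s: 15.18
tool_pos: [0.5531, 0.1284, 0.1672]
tool_rot: [180.0, 0.1, 155.1]
force: [-1.8, -0.9, 3.5]
grip_width: 0.0158
```

```bash
python3 - <<'E'
from h import *
st()
E
```

```text
15.175 [0.5531 0.1284 0.1672] [1.7996e+02 9.0000e-02 1.5511e+02] F [-1.82 -0.9   3.54] T [-0.22  0.69  0.  ] g 0.0158 q [-21.  14.   6. 104.  -2.  62.  51.]
```

Request:
carry_out(increments="0 0 0 0.003 0 0 0; 0 0 0 0.003 0 0 0; 0 0 0 0.002 0 0 0")

```text
time_s: 15.55
tool_pos: [0.5531, 0.1284, 0.1631]
tool_rot: [179.9, 0.1, 155.1]
force: [-7.6, -1.8, 17.4]
grip_width: 0.0159
```

Request:
carry_out(increments="0 0 0 0.003 0 0 0; 0 0 0 0.003 0 0 0; 0 0 0 0.003 0 0 0")

```text
time_s: 15.92
tool_pos: [0.5531, 0.1283, 0.1631]
tool_rot: [179.9, 0.1, 155.1]
force: [-9.8, -2.8, 18.5]
grip_width: 0.0159
```

```bash
python3 - <<'E'
from h import *
st()
E
```

```text
15.925 [0.5531 0.1283 0.1631] [1.7989e+02 6.0000e-02 1.5510e+02] F [-9.84 -2.75 18.51] T [-0.66  2.3   0.  ] g 0.0159 q [-21.  14.   6. 104.  -2.  62.  51.]
```

```bash
python3 - <<'E'
from h import *
p=read_camera("wrist");t=read_camera("side");st()
a=cv2.resize(p["img"][120:240,260:380],(400,400),interpolation=cv2.INTER_CUBIC);b=cv2.resize(t["img"][100:180,280:360],(400,400),interpolation=cv2.INTER_CUBIC)
cv2.imwrite("pics/fin.png",np.hstack([a,b]))
for i in range(6): read_camera("top")
st()
E
```

```text
16.025 [0.5531 0.1283 0.1631] [1.7989e+02 6.0000e-02 1.5510e+02] F [-9.58 -3.29 18.96] T [-0.73  2.29  0.02] g 0.016 q [-21.  14.   6. 104.  -2.  62.  51.]
16.325 [0.5531 0.1283 0.1631] [1.7988e+02 6.0000e-02 1.5510e+02] F [-9.4  -2.5  19.96] T [-0.7   2.28 -0.04] g 0.0161 q [-21.  14.   6. 104.  -2.  62.  51.]
```

View pics/fin.png

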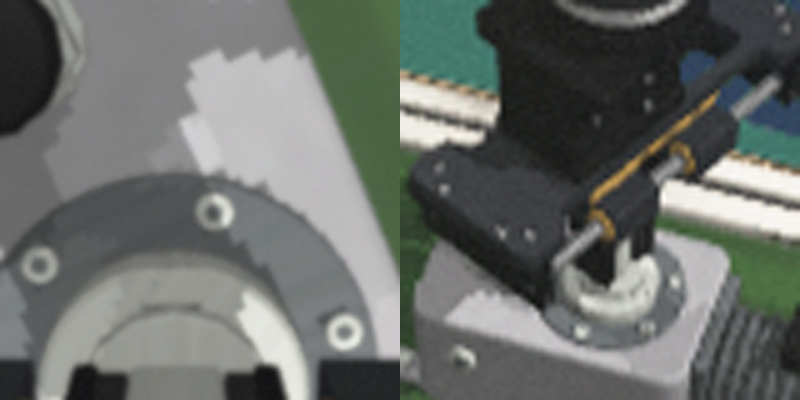

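```bash
python3 - <<'E'
from h import *
print(sign_off()); st()
E
```

```text
the job is handed in; nothing more can be done
None
the job is handed in; nothing more can be done
```

The job is handed in at about 16.3 s of the 51 s allowed. The keyed shaft is fully home in the hub and the arm is still holding it pushed down.

- **Oiler:** I pressed it with the closed fingertips until it stopped moving, at 22 N with about 8 mm of travel. It sprang back, and a later picture showed it up. I pressed about 4 mm off the centre of its head because the arm drifted slightly in x.
- **Shaft:** The key showed as a dark stripe on the far shaft in the stand, and no key was visible on the near one. I took the far one by its tang with 35 N, and the grip stayed at 16 mm throughout.
- **Insertion:** I turned the shaft about 28° to line the key up with the keyway and lowered it. There was no contact force at 26 mm deep, so the key was already past the hub face and in its slot. The spring was first felt on the push past about 42 mm.
- **Last checks:** The tool stopped at z = 0.1631 m, against 0.163 m expected for the collar on the hub face. The tool felt about 19 N upward, steady over the last 0.4 s, and the picture shows the collar resting on the hub.

The plain shaft, the tools and the brown and purple look-alikes were not touched. No check failed. The only thing off nominal was a steady sideways force of about 10 N while holding the shaft home.

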